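# Wring the tube block onto the dry-bath heater

## Task

Fit the loose aluminium block whose underside matches the heater's raised plate. Set it down flat and square on the plate with about a third of its length hanging over either short end, then, keeping it resting on the plate, slide it lengthwise until its ends and sides are flush with the plate all round, and let go. Leave the short block and the round block where they are.

Things in the scene. Friction and masses are not known exactly. Their poses are not given: they have to be found in the camera images.
- plate_face (a point): Centre of the top face of the bare aluminium plate in the middle of a dry-bath heater fixed to the bench. The face is flat and level, 50 mm along x and 90 mm along y, 75 mm above the bench; z is up. It stands 15 mm above the black deck (130 by 130 mm, 60 mm above the bench) of the white housing (170 mm in x, 150 mm in y; grey foot 180 by 160 mm). The heater is turned differently each time.
- long_mid (a point): Centre (half-way up, 20 mm above its underside) of the long aluminium tube block, loose: 50 mm along its x, 90 mm along its y, 40 mm high, z up. About 0.4 kg. Two rows of four dark tube holes are seen in its top. Its underside is smooth and has the size of the heater's plate, so that, resting on the plate, this point is 20 mm above the plate face. Stands upright on the bench.
- short_mid (a point): Centre (20 mm up) of a short aluminium tube block, loose: 50 mm along its x, 55 mm along its y, 40 mm high, two rows of two larger holes. A bystander, to be left alone.
- round_mid (a point): Centre (20 mm up) of a round aluminium block, loose: an upright cylinder of 58 mm diameter, 40 mm high, one hole in its top. A bystander, to be left alone.

How it is judged:
By the outcome, as a careful person would: the job done as asked, in the order asked, and still so for the second after the job is handed in, with the robot touching nothing.
It also fails if it takes over 42 s, if anything falls off the work surface, if the arm or the gripper's body presses on something with over 40 N, if the wrist force passes 120 N, or if a joint passes its speed limit or range.

## Robot

A 6-joint arm with a two-finger parallel gripper is mounted at the origin on the work surface. World frame = base frame: x ahead of the robot, y to its left, z up, the work surface at z = 0. Lengths are in m, angles in rad, forces in N, time in s.
With the tool pointing down it reaches from about 0.35 to 0.975 m from the base axis. Payload 4.9 kg.
Tool frame: the origin (TCP) lies at the very end of the fingers, on their centre line; the grasp point (between the pads) lies 19 mm behind it; z points along the fingers, y is the line along which they close (so a half turn about z gives the same grasp; the last joint's range is limited). The gripper opens to 85 mm and grips with 20 to 120 N. Pads are 22 mm wide; open, the fingers measure 114 mm over their backs; the gripper's body (76 mm by 85 mm) begins 54 mm behind the grasp point. The pads swing forward as they close: fully open they stand 13 mm farther back than shut.
Start: joints at [1.205, 0.053, 1.613, -0, 1.476, -0.119], TCP at [0.153, 0.606, 0.211] pointing down, gripper open.
Joint ranges: [-3.01, 3.01], [-1.01, 2.22], [0.06, 2.58], [-1.02, 4.17], [0.09, 2.62], [-3.14, 3.14]. Speed limits (rad/s): [2.57, 2.57, 3.14, 3.14, 3.14, 3.14].

## Interface

Orientations are given as a rotation vector (axis times angle).
In Python, from station import ctrl, imaging gives the robot as it stands.
- The arm moves only by the tool play_rows, never from a script. Its argument "series" is a list of rows, each a list of 3 entries, a list of its own where there are three numbers: the opening, from 0 (shut) to 1 (fully open), then the shift along the tool's x, y, z each as a share of 0.05 m, from -1 to 1, then the turn, a rotation vector about the tool's x, y, z each as a share of 8 degrees, from -1 to 1. In form: [[grip, [dx, dy, dz], [ax, ay, az]], ...]. A call has 1 to 8 rows; each row shifts and turns the commanded pose from where the row before left it, along the tool's axes as they then stand; what a row does not reach is not made up. A row lasts 1/8 s, in which the tool goes at most 62.5 mm and 10.7 degrees, less where a joint would pass 70% of its speed; a pose out of reach is approached as far as the arm can. A call with a number of a shift or a turn outside -1 to 1 is refused whole. A call with a gripper value outside its range is refused whole. The fingers move at their own pace and stop on an object; "force" is the grip in N (left out, the last holds). Time passes only in rows, so rows that do not move let the fingers close. It gives the time, the measured TCP pose, the force, the opening and the grip force at its end, in the units of the state.
- ctrl.get_obs(): the state, without advancing time (a new reading comes with each control period).
- imaging.get_image(name): name is "scene" or "top" or "wrist"; returns a dict with "color" (480x640x3 uint8, blue, green, red), "fx", "fy", "cx", "cy" (pixels), "extrinsics" (4x4, takes a point from world to camera coordinates); the wrist camera has in their place "hand_eye" (4x4, takes a point from camera to tool coordinates, whose origin is the TCP and whose axes are the flange's). Camera axes: x right, y down, z forward; pixel columns grow to the right and rows downward; lengths in m; the calibration is good to about 2 mm. A picture is of the moment at which its call begins: read the wrist's pose just before it. There is no depth.
- ctrl.finish_job(): hands the job in; it is judged then, once.
The state is a dict: "t": time; "q": joint angles; "dq": joint speeds; "effort": joint torques, N m; "tool_pos": TCP position; "tool_rot": TCP orientation; "contact_force": force on the tool from outside, world axes, zero at the start; "wrist_torque": the same for the moment, N m; "opening": finger opening in m; "grip_force": force on a finger pad.
Only numpy, scipy, OpenCV 4.12 (cv2) and the standard library are available. Lean on these libraries where they do the work, as an engineer would, in place of code of your own. Each camera call takes 0.05 s, during which the arm holds its last target. There are 200 camera calls.

## Working session

There is one attempt and no reset: what is moved stays moved. The work goes in short steps, Python scripts to look and compute and a tool call to move; the robot and the scene stay as the last step left them, time stands still between calls to the robot, and variables do not carry over. Pictures are saved under pics/ and viewed, at most 10 in all, crops included, and the job is handed in when it is done.

Besides the shell and the picture viewer there is one more tool, called after "Request:" as name(argument=value, ...) on one line, values as JSON. play_rows: Moves the arm, as the interface text tells. Shift numbers are shares of 0.05 m and turn numbers shares of 8 degrees, none past 1 either way. Its arguments: {"type":"object","properties":{"series":{"type":"array"},"force":{"type":"number"}},"required":["series"]}

```bash
mkdir -p pics; ls; python3 - <<'E'
from station import ctrl, imaging
import cv2,numpy as np
o=ctrl.get_obs();print({k:np.round(v,3) for k,v in o.items()})
ims=[]
for n in ("scene","top"):
    d=imaging.get_image(n);cv2.imwrite(f"pics/{n}0.png",d["color"])
    print(n,d["fx"],d["fy"],d["cx"],d["cy"],np.round(d["extrinsics"],4).tolist())
E
```

```text
pics
{'t': np.float64(0.0), 'q': array([ 1.205,  0.053,  1.614,  0.   ,  1.476, -0.119]), 'dq': array([-0.   ,  0.001,  0.001,  0.001, -0.001,  0.   ]), 'effort': array([-0.0000e+00, -3.9367e+01, -3.7018e+01, -0.0000e+00,  7.0000e-03,
       -0.0000e+00]), 'tool_pos': array([0.152, 0.605, 0.21 ]), 'tool_rot': array([-3.870e-01, -3.117e+00,  3.000e-03]), 'contact_force': array([ 0.408,  0.06 , -0.74 ]), 'wrist_torque': array([-0.046,  0.036,  0.008]), 'grip_force': np.float64(0.0), 'opening': np.float64(0.085)}
scene 607.491745705594 607.491745705594 320.9336337455181 242.25823524075614 [[-0.7435, 0.6686, 0.0169, 0.4404], [0.5125, 0.5859, -0.6277, -0.2087], [-0.4296, -0.458, -0.7782, 1.3626], [0.0, 0.0, 0.0, 1.0]]
top 453.11285392050206 453.11285392050206 317.1044035913143 239.26165963083267 [[-0.0011, -1.0, 0.0071, -0.0552], [-0.9922, 0.0002, -0.1246, 0.5341], [0.1246, -0.0072, -0.9922, 0.8369], [0.0, 0.0, 0.0, 1.0]]
```

View pics/top0.png

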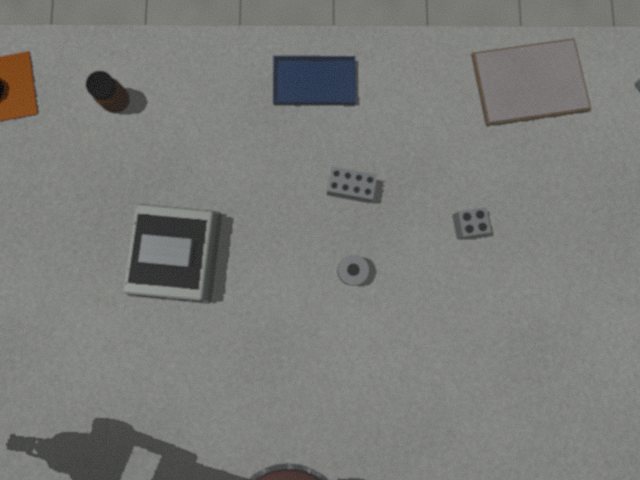

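View pics/scene0.png

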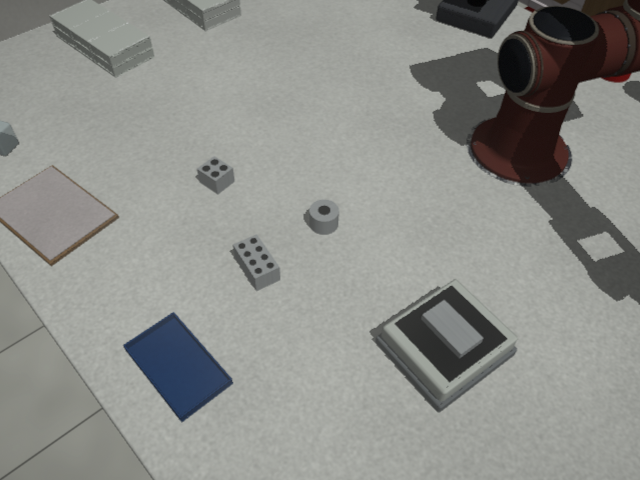

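The top view shows the long block (8 holes) at about (353,184), the short block at (473,222), the round block at (353,270), and the heater plate at about (165,250). The scene view agrees, with the long block at (256,262) and the plate at (452,327). I'll start with coarse measurements.

```bash
cat > h.py <<'E'
from station import ctrl, imaging
import cv2,numpy as np
from scipy.spatial.transform import Rotation as R
def view(n):
    o=ctrl.get_obs(); d=imaging.get_image(n)
    if n=="wrist":
        T=np.eye(4);T[:3,:3]=R.from_rotvec(o["tool_rot"]).as_matrix();T[:3,3]=o["tool_pos"]
        d["c2w"]=T@d["hand_eye"]
    else: d["c2w"]=np.linalg.inv(d["extrinsics"])
    return d,o
def cast(d,uv,z):
    uv=np.asarray(uv,float).reshape(-1,2)
    r=np.c_[(uv[:,0]-d["cx"])/d["fx"],(uv[:,1]-d["cy"])/d["fy"],np.ones(len(uv))]@d["c2w"][:3,:3].T
    c=d["c2w"][:3,3]
    return (c+r*((z-c[2])/r[:,2])[:,None])[:,:2]
def proj(d,p):
    q=(np.linalg.inv(d["c2w"])@np.r_[p,1])[:3]
    return d["fx"]*q[0]/q[2]+d["cx"],d["fy"]*q[1]/q[2]+d["cy"]
def blobs(mask,lo,hi):
    cs,_=cv2.findContours(mask.astype(np.uint8)*255,cv2.RETR_LIST,cv2.CHAIN_APPROX_NONE)
    return [c for c in cs if lo<=cv2.contourArea(c)<=hi]
def rect(P):
    """min-area rectangle of world points (m): centre, (short,long), angle of long axis in deg (-90..90]"""
    (c,s,a)=cv2.minAreaRect((P*1000).astype(np.float32))
    if s[0]>s[1]: L=a; s=s[::-1]
    else: L=a+90
    return np.round(c,1),np.round(s,1),round((L+90)%180-90,2)
E
python3 - <<'E'
from h import *
for n,holes,pl in (("top",(353,184),(165,250)),("scene",(256,262),(452,327))):
    d,o=view(n); g=cv2.cvtColor(d["color"],cv2.COLOR_BGR2GRAY)
    x,y=holes; x0,y0=x-35,y-35
    sub=cv2.resize(g[y0:y0+70,x0:x0+70],None,fx=4,fy=4,interpolation=cv2.INTER_CUBIC)
    H=[]
    for c in blobs(sub<75,60,1500):
        (u,v),r=cv2.minEnclosingCircle(c); 
        H.append([(u+.5)/4-.5+x0,(v+.5)/4-.5+y0,cv2.contourArea(c)])
    print(n,np.round(H,1).tolist()); P=cast(d,np.array(H)[:,:2],.04); print(np.round(P,3).tolist(),rect(P))
    x,y=pl;x0,y0=x-50,y-40
    sub=cv2.resize(g[y0:y0+80,x0:x0+100],None,fx=4,fy=4,interpolation=cv2.INTER_CUBIC)
    for c in blobs(sub>110,8000,40000):
        q=(c.reshape(-1,2)+.5)/4-.5+[x0,y0]
        if cv2.pointPolygonTest(c,(200,160),False)>0: print("plate",rect(cast(d,q,.075)))
E
```

```text
top [[349.5, 196.6, 1462.5], [378.2, 193.0, 63.5], [367.4, 191.1, 335.0], [356.2, 189.2, 339.0], [344.9, 186.9, 349.0], [333.9, 184.8, 334.0], [379.5, 182.0, 74.0], [369.6, 179.3, 340.5], [358.5, 177.2, 345.5], [347.2, 175.3, 331.5], [336.1, 173.0, 320.0]]
[[0.616, -0.118], [0.623, -0.174], [0.627, -0.153], [0.631, -0.131], [0.635, -0.109], [0.64, -0.088], [0.645, -0.177], [0.651, -0.158], [0.655, -0.136], [0.659, -0.114], [0.663, -0.093]] (array([ 634.6, -131.6]), array([41.1, 87.3]), 79.03)
plate (array([509.3, 222.7]), array([49.5, 90. ]), 84.26)
scene [[257.9, 270.2, 357.0], [269.8, 264.8, 334.5], [252.3, 261.9, 337.5], [264.0, 256.5, 338.0], [246.9, 253.6, 318.5], [258.5, 248.5, 318.0], [241.5, 245.5, 317.5], [253.2, 240.4, 316.0]]
[[0.661, -0.094], [0.638, -0.089], [0.657, -0.115], [0.634, -0.111], [0.653, -0.137], [0.63, -0.132], [0.649, -0.158], [0.625, -0.154]] (array([ 643.2, -123.6]), array([24.3, 65.8]), 79.01)
plate (array([508.5, 222.9]), array([49.7, 90.6]), 84.47)
```

```bash
cat >> h.py <<'E'
def plan(target,yaw_y,n,grip,off=0):
    """rows from measured pose to world target (TCP), tool y at yaw_y deg, tool z straight down; printed for review"""
    o=ctrl.get_obs(); Rm=R.from_rotvec(o["tool_rot"]); p=o["tool_pos"].copy()
    a=np.radians(yaw_y); y=np.array([np.cos(a),np.sin(a),0]); z=np.array([0,0,-1.]); x=np.cross(y,z)
    G=R.from_matrix(np.c_[x,y,z]); w=(Rm.inv()*G).as_rotvec()
    step=(np.array(target)-p)/n; rows=[]
    for i in range(n):
        s=Rm.inv().apply(step)/.05; t=np.degrees(w/n)/8
        rows.append([grip,np.round(s,2).tolist(),np.round(t,2).tolist()]); Rm=Rm*R.from_rotvec(w/n)
    print("pos",np.round(p,4),"togo mm",np.round((np.array(target)-p)*1000,1),"turn deg",np.round(np.degrees(w),2)); 
    for i in range(0,n,8): print(rows[i:i+8])
E
python3 -c "
from h import *
plan([.644,-.123,.2],-11,22,1)"
```

```text
pos [0.1525 0.6057 0.2105] togo mm [ 491.5 -728.7  -10.5] turn deg [-6.000e-02  5.000e-02  8.686e+01]
[[1, [-0.6, -0.53, 0.01], [-0.0, 0.0, 0.49]], [1, [-0.63, -0.49, 0.01], [-0.0, 0.0, 0.49]], [1, [-0.66, -0.45, 0.01], [-0.0, 0.0, 0.49]], [1, [-0.69, -0.4, 0.01], [-0.0, 0.0, 0.49]], [1, [-0.72, -0.35, 0.01], [-0.0, 0.0, 0.49]], [1, [-0.74, -0.3, 0.01], [-0.0, 0.0, 0.49]], [1, [-0.76, -0.25, 0.01], [-0.0, 0.0, 0.49]], [1, [-0.77, -0.2, 0.01], [-0.0, 0.0, 0.49]]]
[[1, [-0.79, -0.14, 0.01], [-0.0, 0.0, 0.49]], [1, [-0.79, -0.09, 0.01], [-0.0, 0.0, 0.49]], [1, [-0.8, -0.03, 0.01], [-0.0, 0.0, 0.49]], [1, [-0.8, 0.02, 0.01], [-0.0, 0.0, 0.49]], [1, [-0.8, 0.08, 0.01], [-0.0, 0.0, 0.49]], [1, [-0.79, 0.13, 0.01], [-0.0, 0.0, 0.49]], [1, [-0.78, 0.19, 0.01], [-0.0, 0.0, 0.49]], [1, [-0.76, 0.24, 0.01], [-0.0, 0.0, 0.49]]]
[[1, [-0.74, 0.29, 0.01], [-0.0, 0.0, 0.49]], [1, [-0.72, 0.34, 0.01], [-0.0, 0.0, 0.49]], [1, [-0.7, 0.39, 0.01], [-0.0, 0.0, 0.49]], [1, [-0.67, 0.44, 0.01], [-0.0, 0.0, 0.49]], [1, [-0.64, 0.48, 0.01], [-0.0, 0.0, 0.49]], [1, [-0.6, 0.52, 0.01], [-0.0, 0.0, 0.49]]]
```

Request:
play_rows(series=[[1,[-0.6,-0.53,0],[0,0,0.49]],[1,[-0.63,-0.49,0],[0,0,0.49]],[1,[-0.66,-0.45,0],[0,0,0.49]],[1,[-0.69,-0.4,0],[0,0,0.49]],[1,[-0.72,-0.35,0],[0,0,0.49]],[1,[-0.74,-0.3,0],[0,0,0.49]],[1,[-0.76,-0.25,0],[0,0,0.49]],[1,[-0.77,-0.2,0],[0,0,0.49]]])

```text
t: 1.2
tool_pos: [0.3322, 0.3402, 0.2112]
tool_rot: [1.218, 2.896, 0.0]
contact_force: [-0.0, 0.1, -0.7]
opening: 0.0854
grip_force: 0.0
```

Request:
play_rows(series=[[1,[-0.79,-0.14,0],[0,0,0.49]],[1,[-0.79,-0.09,0],[0,0,0.49]],[1,[-0.8,-0.03,0],[0,0,0.49]],[1,[-0.8,0.02,0],[0,0,0.49]],[1,[-0.8,0.08,0],[0,0,0.49]],[1,[-0.79,0.13,0],[0,0,0.49]],[1,[-0.78,0.19,0],[0,0,0.49]],[1,[-0.76,0.24,0],[0,0,0.49]]])

```text
t: 2.2
tool_pos: [0.5131, 0.0761, 0.2111]
tool_rot: [-1.956, -2.459, -0.0]
contact_force: [0.5, 0.1, -0.1]
opening: 0.0854
grip_force: 0.0
```

Request:
play_rows(series=[[1,[-0.74,0.29,0.03],[0,0,0.49]],[1,[-0.72,0.34,0.03],[0,0,0.49]],[1,[-0.7,0.39,0.03],[0,0,0.49]],[1,[-0.67,0.44,0.03],[0,0,0.49]],[1,[-0.64,0.48,0.03],[0,0,0.49]],[1,[-0.6,0.52,0.03],[0,0,0.49]],[1,[0,0,0],[0,0,0]],[1,[0,0,0],[0,0,0]]])

```text
t: 3.2
tool_pos: [0.6477, -0.1196, 0.2019]
tool_rot: [-2.412, -2.011, 0.001]
contact_force: [-0.3, 0.5, 0.4]
opening: 0.0852
grip_force: 0.0
```

```bash
python3 - <<'E'
from h import *
plan([.644,-.123,.2],-11,2,1)
d,o=view("wrist");cv2.imwrite("pics/w1.png",d["color"])
print(o["t"],proj(d,[.644,-.123,.04]),[np.round(proj(d,[*p,0]),0) for p in ([.7,-.1],[.6,-.1])])
E
```

```text
pos [ 0.6477 -0.1196  0.2019] togo mm [-3.7 -3.4 -1.9] turn deg [-0.06 -0.02  0.64]
[[1, [-0.04, -0.03, 0.02], [-0.0, -0.0, 0.04]], [1, [-0.04, -0.03, 0.02], [-0.0, -0.0, 0.04]]]
3.2 (np.float64(315.4864039230223), np.float64(213.35697002184804)) [array([375., 165.]), array([261., 185.])]
```

View pics/w1.png

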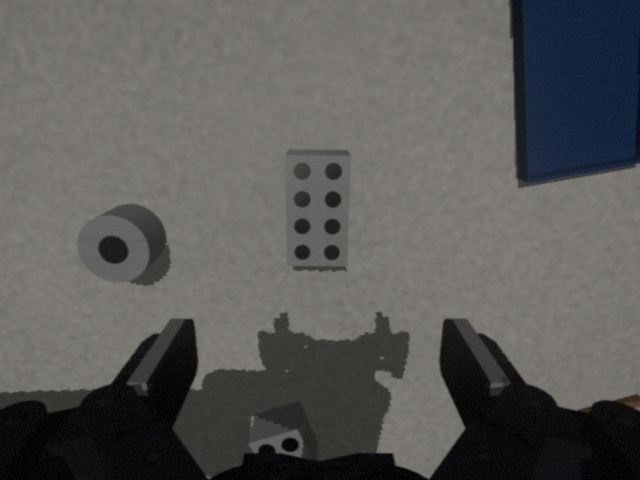

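The wrist view shows the block's 8 holes spanning (302,171) to (333,252), centred within 2 px of the prediction. The block sits squarely between the fingers. Next is a precise measurement of the holes.

```bash
cat >> h.py <<'E'
def holes(d,z,thr=60,lo=80,hi=600,want=None,rad=110):
    g=cv2.cvtColor(d["color"],cv2.COLOR_BGR2GRAY); H=[]
    for c in blobs(g<thr,lo,hi):
        m=cv2.moments(c); u=(m["m10"]/m["m00"],m["m01"]/m["m00"])
        (_,r)=cv2.minEnclosingCircle(c)
        if cv2.contourArea(c)>.6*np.pi*r*r and (want is None or np.hypot(u[0]-want[0],u[1]-want[1])<rad): H.append(u)
    P=cast(d,H,z); c=P.mean(0); e=np.linalg.svd(P-c)[2][0]
    return len(H),np.round(c*1000,1),round((np.degrees(np.arctan2(e[1],e[0]))+90)%180-90,2)
E
python3 - <<'E'
from h import *
d,o=view("wrist");print(holes(d,.04,want=(317,212),rad=60))
plan([.644,-.123,.02],-11,6,1)
E
```

```text
(7, array([ 646.1, -127.6]), np.float64(69.6))
pos [ 0.6477 -0.119   0.2023] togo mm [  -3.7   -4.  -182.3] turn deg [-0.01 -0.01  0.69]
[[1, [-0.02, -0.01, 0.61], [-0.0, -0.0, 0.01]], [1, [-0.02, -0.01, 0.61], [-0.0, -0.0, 0.01]], [1, [-0.02, -0.01, 0.61], [-0.0, -0.0, 0.01]], [1, [-0.02, -0.01, 0.61], [-0.0, -0.0, 0.01]], [1, [-0.02, -0.01, 0.61], [-0.0, -0.0, 0.01]], [1, [-0.02, -0.01, 0.61], [-0.0, -0.0, 0.01]]]
```

```bash
python3 - <<'E'
from h import *
d,o=view("wrist")
for t in (70,80,90): print(holes(d,.04,thr=t,want=(317,212),rad=60))
E
```

```text
(8, array([ 645.3, -122.7]), np.float64(78.9))
(8, array([ 645.3, -122.7]), np.float64(79.16))
(8, array([ 645.3, -122.7]), np.float64(79.07))
```

Request:
play_rows(series=[[1,[-0.01,-0.02,0.7],[0,0,0.08]],[1,[-0.04,-0.02,0.7],[0,0,0]],[1,[-0.04,-0.01,0.7],[0,0,0]],[1,[0,0,0.7],[0,0,0]],[1,[0,0,0.6],[0,0,0]],[1,[0,0,0.4],[0,0,0]],[1,[0,0,0],[0,0,0]]])

```text
t: 4.22
tool_pos: [0.6434, -0.1231, 0.0106]
tool_rot: [-2.422, -1.997, 0.003]
contact_force: [-0.6, -1.1, -0.8]
opening: 0.0857
grip_force: 0.0
```

```bash
python3 - <<'E'
from h import *
plan([.645,-.1228,.010],-11,1,1)
E
```

```text
pos [ 0.6434 -0.1231  0.0106] togo mm [ 1.6  0.3 -0.6] turn deg [-0.19 -0.02  0.02]
[[1, [0.01, 0.03, 0.01], [-0.02, -0.0, 0.0]]]
```

Request:
play_rows(series=[[1,[0.01,0.03,0],[-0.02,0,0]],[0.4,[0,0,0],[0,0,0]],[0.3,[0,0,0],[0,0,0]],[0.3,[0,0,0],[0,0,0]],[0.3,[0,0,0],[0,0,0]],[0.3,[0,0,0],[0,0,0]],[0.3,[0,0,0],[0,0,0]]], force=50)

```text
t: 5.1
tool_pos: [0.6473, -0.1241, 0.014]
tool_rot: [2.422, 1.995, 0.004]
contact_force: [-1.8, 0.4, 5.3]
opening: 0.0474
grip_force: 51.2
```

Request:
play_rows(series=[[0.2,[0,0,0],[0,0,0]],[0.2,[0,0,0],[0,0,0]]])

```text
t: 5.35
tool_pos: [0.6473, -0.1241, 0.014]
tool_rot: [2.422, 1.995, 0.004]
contact_force: [-2.4, 0.3, 6.0]
opening: 0.0479
grip_force: 51.2
```

```bash
python3 - <<'E'
from h import *
plan([.645,-.1228,.2],-11,6,.2)
E
```

```text
pos [ 0.6473 -0.1241  0.014 ] togo mm [ -2.3   1.3 186. ] turn deg [ 0.27  0.01 -0.02]
[[0.2, [0.0, -0.01, -0.62], [0.01, 0.0, -0.0]], [0.2, [0.0, -0.01, -0.62], [0.01, 0.0, -0.0]], [0.2, [0.0, -0.01, -0.62], [0.01, 0.0, -0.0]], [0.2, [0.0, -0.01, -0.62], [0.01, 0.0, -0.0]], [0.2, [0.0, -0.01, -0.62], [0.01, 0.0, -0.0]], [0.2, [0.0, -0.01, -0.62], [0.01, 0.0, -0.0]]]
```

Request:
play_rows(series=[[0.2,[0,0,-0.3],[0,0,0]],[0.2,[0,0,-0.6],[0,0,0]],[0.2,[0,0,-0.7],[0,0,0]],[0.2,[0,0,-0.7],[0,0,0]],[0.2,[0,0,-0.7],[0,0,0]],[0.2,[0,0,-0.5],[0,0,0]],[0.2,[0,0,0],[0,0,0]],[0.2,[0,0,0],[0,0,0]]])

```text
t: 6.35
tool_pos: [0.6448, -0.1234, 0.1852]
tool_rot: [-2.424, -1.997, -0.0]
contact_force: [0.2, -0.5, -5.3]
opening: 0.0473
grip_force: 52.7
```

```bash
python3 - <<'E'
from h import *
d,o=view("wrist");cv2.imwrite("pics/w2.png",d["color"])
print({k:np.round(o[k],4) for k in("tool_pos","tool_rot","contact_force","wrist_torque","opening")})
E
```

```text
{'tool_pos': array([ 0.6448, -0.1234,  0.1852]), 'tool_rot': array([-2.4241, -1.9975, -0.    ]), 'contact_force': array([ 0.164 , -0.5176, -5.2692]), 'wrist_torque': array([0.043 , 0.047 , 0.0468]), 'opening': np.float64(0.0473)}
```

View pics/w2.png

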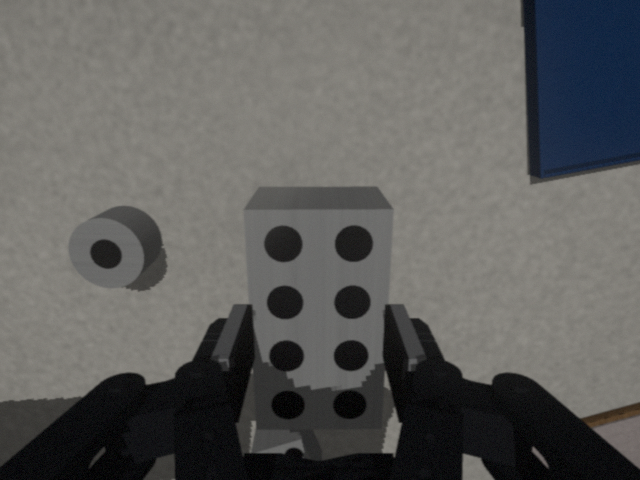

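The block is held. All 8 holes are visible, from (283,243) to (350,404), with its rows square to the fingers. I'll compute where it sits in the tool frame.

```bash
cat >> h.py <<'E'
def inhand(d,o,zt=-.026,ret=False):
    """block top hole grid in tool frame: centre xy mm, angle of long axis vs tool x, hole spacing"""
    g=cv2.cvtColor(d["color"],cv2.COLOR_BGR2GRAY); H=[]
    for c in blobs(g<45,500,1500):
        (u,v),(a,b),_=cv2.fitEllipse(c)
        if 235<u<400 and 200<v<425 and min(a,b)>.6*max(a,b): H.append((u,v))
    dd=dict(d); dd["c2w"]=d["hand_eye"]; P=cast(dd,H,zt); c=P.mean(0); e=np.linalg.svd(P-c)[2][0]
    e=e*np.sign(e[0]); s=np.sort((P-c)@e)
    return len(H),np.round(c*1000,2),round(np.degrees(np.arctan2(e[1],e[0])),2),np.round(s*1000,1),np.round(H,1).tolist()
E
python3 - <<'E'
from h import *
d,o=view("wrist")
for z in (-.024,-.026,-.028): print(inhand(d,o,z))
print(o["tool_pos"])
E
```

```text
(8, array([ 0.1, -0.6]), np.float64(0.06), array([-33.5, -33.3, -11.3, -11. ,  11.1,  11.2,  33.3,  33.5]), [[349.3, 404.4], [287.4, 404.6], [350.6, 355.3], [285.8, 355.9], [352.0, 301.8], [284.6, 302.0], [283.0, 243.6], [353.4, 243.2]])
(8, array([ 1.26, -0.6 ]), np.float64(0.06), array([-33. , -32.9, -11.2, -10.9,  10.9,  11.1,  32.8,  33. ]), [[349.3, 404.4], [287.4, 404.6], [350.6, 355.3], [285.8, 355.9], [352.0, 301.8], [284.6, 302.0], [283.0, 243.6], [353.4, 243.2]])
(8, array([ 2.42, -0.6 ]), np.float64(0.06), array([-32.5, -32.4, -11. , -10.7,  10.8,  10.9,  32.3,  32.5]), [[349.3, 404.4], [287.4, 404.6], [350.6, 355.3], [285.8, 355.9], [352.0, 301.8], [284.6, 302.0], [283.0, 243.6], [353.4, 243.2]])
[ 0.644532   -0.12324145  0.18460315]
```

```bash
python3 - <<'E'
from h import *
plan([.506,.1916,.185],-5.6,9,.2)
E
```

```text
pos [ 0.6445 -0.1233  0.1845] togo mm [-138.5  314.9    0.5] turn deg [-0.09 -0.03 -5.42]
[[0.2, [0.63, -0.44, -0.0], [-0.0, -0.0, -0.08]], [0.2, [0.63, -0.43, -0.0], [-0.0, -0.0, -0.08]], [0.2, [0.64, -0.42, -0.0], [-0.0, -0.0, -0.08]], [0.2, [0.64, -0.42, -0.0], [-0.0, -0.0, -0.08]], [0.2, [0.65, -0.41, -0.0], [-0.0, -0.0, -0.08]], [0.2, [0.65, -0.4, -0.0], [-0.0, -0.0, -0.08]], [0.2, [0.65, -0.4, -0.0], [-0.0, -0.0, -0.08]], [0.2, [0.66, -0.39, -0.0], [-0.0, -0.0, -0.08]]]
[[0.2, [0.66, -0.38, -0.0], [-0.0, -0.0, -0.08]]]
```

Request:
play_rows(series=[[0.2,[0.33,-0.22,0],[0,0,-0.08]],[0.2,[0.63,-0.43,0],[0,0,-0.08]],[0.2,[0.64,-0.42,0],[0,0,-0.08]],[0.2,[0.64,-0.42,0],[0,0,-0.08]],[0.2,[0.65,-0.41,0],[0,0,-0.08]],[0.2,[0.65,-0.4,0],[0,0,-0.08]],[0.2,[0.65,-0.4,0],[0,0,-0.08]],[0.2,[0.66,-0.39,0],[0,0,-0.08]]])

```text
t: 7.45
tool_pos: [0.5277, 0.1412, 0.186]
tool_rot: [2.331, 2.105, 0.001]
contact_force: [0.0, -0.3, -4.6]
opening: 0.0476
grip_force: 52.8
```

Request:
play_rows(series=[[0.2,[0.66,-0.38,0],[0,0,-0.04]],[0.2,[0.33,-0.19,0.3],[0,0,0]],[0.2,[0,0,0.5],[0,0,0]],[0.2,[0,0,0.4],[0,0,0]],[0.2,[0,0,0],[0,0,0]],[0.2,[0,0,0],[0,0,0]]])

```text
t: 8.2
tool_pos: [0.5069, 0.1912, 0.1272]
tool_rot: [2.326, 2.108, 0.003]
contact_force: [0.1, -0.1, -3.1]
opening: 0.047
grip_force: 52.9
```

```bash
python3 - <<'E'
from h import *
plan([.506,.1916,.12],-5.6,1,.2)
d,o=view("wrist");cv2.imwrite("pics/w3.png",d["color"])
print(inhand(d,o)[:4])
E
```

```text
pos [0.5069 0.1912 0.1272] togo mm [-0.9  0.4 -7.2] turn deg [ 0.2   0.01 -0.02]
[[0.2, [0.01, -0.02, 0.14], [0.02, 0.0, -0.0]]]
(8, array([ 1.16, -0.47]), np.float64(0.54), array([-32.9, -32.6, -11. , -10.6,  11. ,  11.3,  31.7,  33.2]))
```

View pics/w3.png

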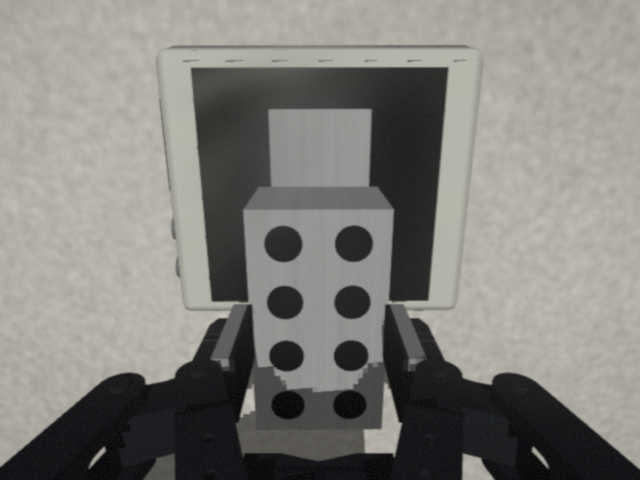

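The wrist view shows the plate's far part, with its far edge at row ~109 and sides at columns ~270 and ~371, beyond the held block (far top edge at row 209). I'll measure the plate edges in the tool frame with the same camera.

```bash
cat >> h.py <<'E'
def plate_edges(d,o,rows,ucols):
    """plate side/far edges in tool frame (mm) at plate height"""
    g=cv2.GaussianBlur(cv2.cvtColor(d["color"],cv2.COLOR_BGR2GRAY),(3,3),0).astype(float)
    def sub(line,a,b):   # crossing of mid level between index a and b
        s=line[a:b]; m=(s.min()+s.max())/2; k=np.where(np.diff(s>m))[0][0]
        return a+k+(m-s[k])/(s[k+1]-s[k])
    dd=dict(d); dd["c2w"]=d["hand_eye"]; zt=o["tool_pos"][2]-.075
    L=cast(dd,[(sub(g[v],ucols[0]-15,ucols[0]+15),v) for v in rows],zt)*1000
    Rr=cast(dd,[(sub(g[v],ucols[1]-15,ucols[1]+15),v) for v in rows],zt)*1000
    top0=rows[0]-25
    F=cast(dd,[(u,sub(g[:,u],top0,rows[0]+5)) for u in range(ucols[0]+12,ucols[1]-12,2)],zt)*1000
    fit=lambda P:np.polyfit(P[:,0],P[:,1],1)
    l,r=fit(L),fit(Rr); f=np.polyfit(F[:,1],F[:,0],1); xf=f[1]
    ang=np.degrees(np.arctan([l[0],r[0],-f[0]]))
    y=[np.polyval(l,xf-45),np.polyval(r,xf-45)]
    print("zt",round(zt,4),"angles L,R,far",np.round(ang,2),"side y at plate mid",np.round(y,2),"mid y",round(np.mean(y),2),"width",round(abs(y[0]-y[1]),2),"far x",round(xf,2),"plate mid x",round(xf-45,2))
E
python3 - <<'E'
from h import *
d,o=view("wrist");print(o["tool_pos"],inhand(d,o)[:3]); plate_edges(d,o,range(120,182,3),(270,371))
E
```

```text
[0.50730297 0.19129567 0.12782684] (8, array([ 1.15, -0.49]), np.float64(0.46))
zt 0.0528 angles L,R,far [-0.06 -0.16 -0.35] side y at plate mid [-25.59  24.53] mid y -0.53 width 50.12 far x 76.49 plate mid x 31.49
```

The offset is 30.3 mm lengthwise with the sides aligned to within 0.1 mm, so I'll lower straight down.

Request:
play_rows(series=[[0.2,[0,0,0.3],[0,0,0]],[0.2,[0,0,0.2],[0,0,0]],[0.2,[0,0,0.1],[0,0,0]],[0.2,[0,0,0.06],[0,0,0]],[0.2,[0,0,0],[0,0,0]]])

```text
t: 8.93
tool_pos: [0.5064, 0.1914, 0.0936]
tool_rot: [2.325, 2.109, 0.002]
contact_force: [0.1, 0.0, -4.5]
opening: 0.0477
grip_force: 52.9
```

Request:
play_rows(series=[[0.2,[0,0,0.04],[0,0,0]],[0.2,[0,0,0.04],[0,0,0]],[0.2,[0,0,0],[0,0,0]]])

```text
t: 9.3
tool_pos: [0.5063, 0.1914, 0.0896]
tool_rot: [2.325, 2.109, 0.002]
contact_force: [-0.5, -0.4, -4.9]
opening: 0.0474
grip_force: 52.9
```

Request:
play_rows(series=[[0.2,[0,0,0.03],[0,0,0]],[0.2,[0,0,0],[0,0,0]]])

```text
t: 9.55
tool_pos: [0.5067, 0.1915, 0.089]
tool_rot: [2.325, 2.109, 0.003]
contact_force: [-2.1, -0.6, 1.3]
opening: 0.0478
grip_force: 53.6
```

```bash
python3 - <<'E'
from h import *
d,o=view("wrist");print(o["tool_pos"],o["contact_force"],inhand(d,o)[:4]);cv2.imwrite("pics/w4.png",d["color"])
g=cv2.cvtColor(d["color"],cv2.COLOR_BGR2GRAY)
print(g[120:200:6,320],g[165,230:420:6])
E
```

```text
[0.50672939 0.19145688 0.08902902] [-2.11494425 -0.63347093  1.30603957] (6, array([-9.84, -0.51]), np.float64(0.32), array([-21.9, -21.7,   0. ,   0.3,  21.6,  21.7]))
[171 173 171 174 172 170 170 170 171 173 172 157 127 125] [ 61  61  66  66  72 124 163 163 164 168 169 168 166 171 172 173 174 176
 171 174 173 174 171 175 171 146  39  38  41  38  36  38]
```

View pics/w4.png

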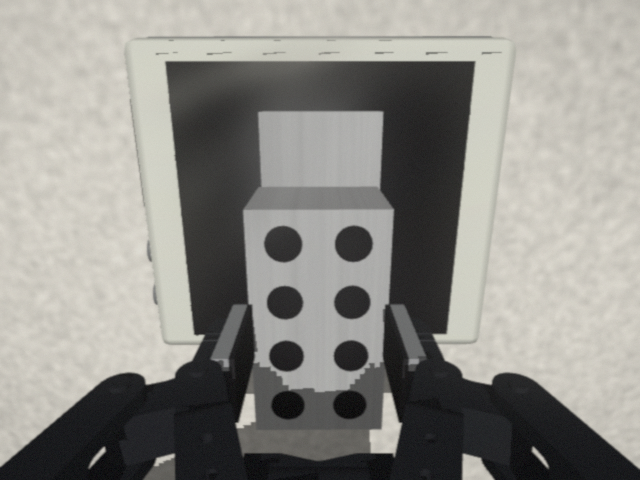

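The block now rests on the plate. The plate's far edge is at row ~111 with sides at columns ~259 and ~383, and the block's lower front edge (260–379, row 187) lines up with the plate sides.

```bash
python3 - <<'E'
from h import *
d,o=view("wrist"); plate_edges(d,o,range(120,182,3),(260,382))
# front lower edge of block on plate: row of brightness step, centre columns; zt of underside = plate height
g=cv2.GaussianBlur(cv2.cvtColor(d["color"],cv2.COLOR_BGR2GRAY),(3,3),0).astype(float)
dd=dict(d);dd["c2w"]=d["hand_eye"]
E=[]
for u in range(275,365,5):
    s=g[175:200,u];m=(s.max()+s.min())/2;k=np.where(s<m)[0][0];E.append((u,175+k-1+(s[k-1]-m)/(s[k-1]-s[k])))
P=cast(dd,E,o["tool_pos"][2]-.075)*1000;f=np.polyfit(P[:,1],P[:,0],1)
print("block front bottom x",round(f[1],2),"ang",np.degrees(np.arctan(-f[0])))
E
```

```text
zt 0.0141 angles L,R,far [-0.02 -0.09 -0.03] side y at plate mid [-24.79  25.27] mid y 0.24 width 50.06 far x 76.49 plate mid x 31.49
block front bottom x 46.05 ang -0.00390586721017777
```

```bash
python3 - <<'E'
from h import *
d,o=view("wrist")
g=cv2.GaussianBlur(cv2.cvtColor(d["color"],cv2.COLOR_BGR2GRAY),(3,3),0).astype(float)
def x(v,a,b):
    s=g[v,a:b];m=(s.max()+s.min())/2;k=np.where(np.diff(s>m))[0][0];return a+k+(m-s[k])/(s[k+1]-s[k])
dd=dict(d);dd["c2w"]=d["hand_eye"];zt=o["tool_pos"][2]-.075
for a,b in ((235,275),(365,405)):
    bl=np.polyfit(range(192,206),[x(v,a,b) for v in range(192,206)],1)
    pl=np.polyfit(range(130,182),[x(v,a,b) for v in range(130,182)],1)
    v=187.; print("block,plate u",np.polyval(bl,v),np.polyval(pl,v),"y mm",(cast(dd,[(np.polyval(bl,v),v),(np.polyval(pl,v),v)],zt)*1000)[:,1])
E
```

```text
block,plate u 257.4260544602456 260.5878250582997 y mm [-26.17514091 -24.84517177]
block,plate u 377.78936848244916 379.71310221909664 y mm [24.44386507 25.25271644]
```

Request:
play_rows(series=[[0.2,[0.05,0.003,0],[0,0,0]],[0.2,[0.08,0.003,0],[0,0,0]],[0.2,[0.08,0.003,0],[0,0,0]],[0.2,[0.08,0.003,0],[0,0,0]],[0.2,[0.08,0.003,0],[0,0,0]],[0.2,[0.08,0.003,0],[0,0,0]],[0.2,[0.05,0,0],[0,0,0]],[0.2,[0,0,0],[0,0,0]]])

```text
t: 10.7
tool_pos: [0.5105, 0.2166, 0.089]
tool_rot: [2.324, 2.109, 0.005]
contact_force: [-1.1, -3.7, 4.7]
opening: 0.0473
grip_force: 54.1
```

```bash
cat >> h.py <<'E'
def flush(d,o,name=None):
    """block rests on plate: gap (mm) to far plate end, lateral offset at near end, force"""
    g=cv2.GaussianBlur(cv2.cvtColor(d["color"],cv2.COLOR_BGR2GRAY),(3,3),0).astype(float)
    dd=dict(d);dd["c2w"]=d["hand_eye"];zt=.0141
    def col(u):
        s=g[140:200,u]; k=np.argmax(np.diff(s)); e=140+k
        return e, 175+np.argmin(np.diff(g[175:200,u]))
    e=np.median([col(u) for u in range(280,360,4)],0)
    P=cast(dd,[(320,e[0]+.5),(320,e[1]+.5)],zt)*1000
    print("pos",np.round(o["tool_pos"],4),"F",np.round(o["contact_force"],1),"plate far row, block row",e,"x",P[:,0].round(2),"gap",round(P[0,0]-P[1,0],2))
    if name: cv2.imwrite(name,cv2.resize(d["color"][130:230,220:420],None,fx=4,fy=4,interpolation=cv2.INTER_CUBIC))
E
python3 - <<'E'
from h import *
d,o=view("wrist");flush(d,o,"pics/w5.png")
E
```

```text
pos [0.5105 0.2166 0.089 ] F [-1.1 -3.7  4.7] plate far row, block row [169. 186.] x [53.11 45.98] gap 7.13
```

View pics/w5.png

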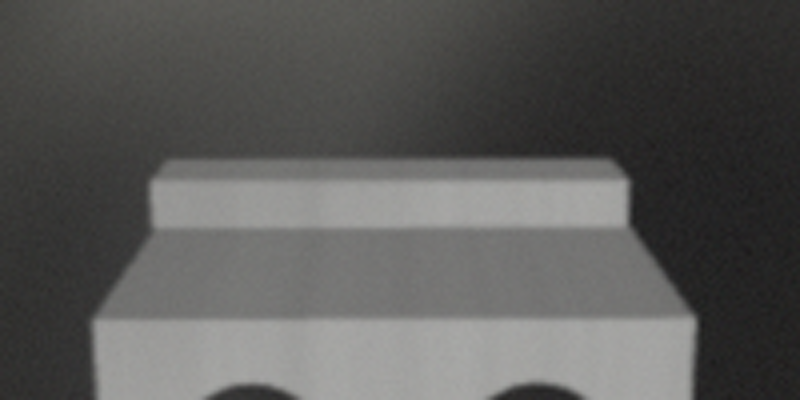

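The crop shows a remaining strip of plate from crop row 180 to 227 (about 5 mm). The block's lower corners (155 and 632) coincide with the plate sides (151 and 631), so lateral alignment is good.

Request:
play_rows(series=[[0.2,[0.04,0,0],[0,0,0]],[0.2,[0.04,0,0],[0,0,0]],[0.2,[0.01,0,0],[0,0,0]],[0.2,[0,0,0],[0,0,0]]])

```text
t: 11.25
tool_pos: [0.5109, 0.2208, 0.089]
tool_rot: [2.324, 2.109, 0.004]
contact_force: [-0.7, -4.4, 5.1]
opening: 0.0476
grip_force: 54.2
```

```bash
python3 - <<'E'
from h import *
d,o=view("wrist");flush(d,o,"pics/w6.png")
g=cv2.cvtColor(d["color"],cv2.COLOR_BGR2GRAY); print(g[172:196,280:360].mean(1).round().tolist())
E
```

```text
pos [0.5109 0.2208 0.089 ] F [-0.7 -4.4  5.1] plate far row, block row [178. 186.] x [49.36 45.98] gap 3.38
[54.0, 53.0, 53.0, 53.0, 52.0, 53.0, 70.0, 102.0, 111.0, 112.0, 112.0, 112.0, 121.0, 142.0, 142.0, 121.0, 113.0, 112.0, 112.0, 112.0, 112.0, 112.0, 112.0, 113.0]
```

View pics/w6.png

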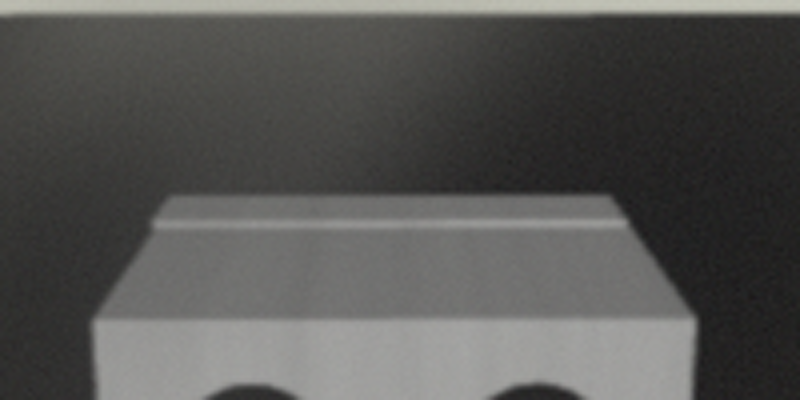

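A 1.3 px strip (about 0.5 mm) remains.

Request:
play_rows(series=[[0.2,[0.012,-0.003,0],[0,0,0]],[0.2,[0,0,0],[0,0,0]],[0.2,[0,0,0],[0,0,0]]])

```text
t: 11.68
tool_pos: [0.5109, 0.2214, 0.089]
tool_rot: [2.324, 2.108, 0.004]
contact_force: [0.1, -4.6, 5.5]
opening: 0.0473
grip_force: 54.1
```

```bash
python3 - <<'E'
from h import *
d,o=view("wrist");print(o["tool_pos"],o["contact_force"])
g=cv2.cvtColor(d["color"],cv2.COLOR_BGR2GRAY)
for a,b in((262,280),(280,360),(360,376)): print(g[176:192,a:b].mean(1).round().tolist())
E
```

```text
[0.51092172 0.22136845 0.08898445] [ 0.08087261 -4.63944514  5.48190393]
[62.0, 63.0, 62.0, 67.0, 85.0, 103.0, 108.0, 108.0, 108.0, 111.0, 115.0, 111.0, 109.0, 109.0, 109.0, 109.0]
[51.0, 51.0, 51.0, 63.0, 91.0, 108.0, 111.0, 111.0, 111.0, 115.0, 121.0, 115.0, 112.0, 112.0, 112.0, 112.0]
[35.0, 35.0, 36.0, 50.0, 79.0, 96.0, 104.0, 106.0, 108.0, 113.0, 118.0, 114.0, 112.0, 112.0, 112.0, 112.0]
```

About 0.1 mm remains. Now release gently.

Request:
play_rows(series=[[0.2,[0,0,0],[0,0,0]],[0.2,[0,0,0],[0,0,0]],[0.6,[0,0,0],[0,0,0]],[0.8,[0,0,0],[0,0,0]],[1,[0,0,0],[0,0,0]],[1,[0,0,0],[0,0,0]],[1,[0,0,0],[0,0,0]],[1,[0,0,0],[0,0,0]]], force=20)

```text
t: 12.72
tool_pos: [0.5101, 0.2213, 0.0882]
tool_rot: [2.325, 2.109, 0.003]
contact_force: [0.4, -0.6, -0.4]
opening: 0.0854
grip_force: 0.0
```

```bash
python3 - <<'E'
from h import *
d,o=view("wrist");print(o["tool_pos"],o["contact_force"]);flush(d,o,"pics/w7.png")
E
```

```text
[0.51013473 0.22130987 0.08822195] [ 0.37052195 -0.57973924 -0.35247068]
pos [0.5101 0.2213 0.0882] F [ 0.4 -0.6 -0.4] plate far row, block row [179. 175.] x [48.94 50.62] gap -1.68
```

View pics/w7.png

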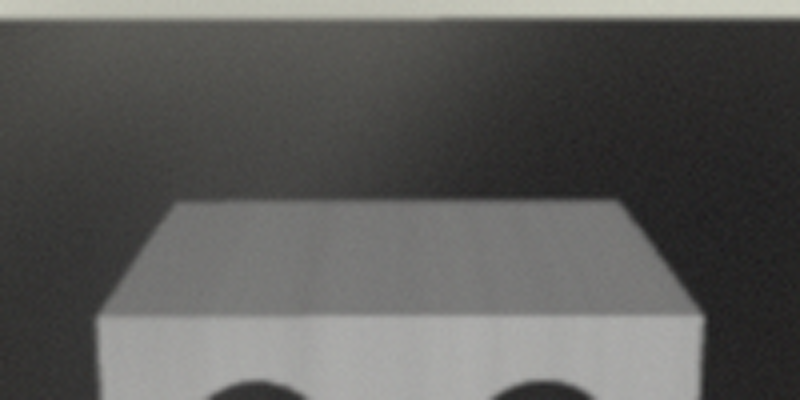

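The plate strip is gone, and the block face and plate face form one continuous surface from crop row 200 to 316. Retreating.

Request:
play_rows(series=[[1,[0,0,-0.2],[0,0,0]],[1,[0,0,-0.6],[0,0,0]],[1,[0,0,-0.7],[0,0,0]],[1,[0,0,-0.7],[0,0,0]],[1,[-0.5,0,-0.5],[0,0,0]],[1,[-0.8,0,0],[0,0,0]],[1,[-0.5,0,0],[0,0,0]],[1,[0,0,0],[0,0,0]]])

```text
t: 13.78
tool_pos: [0.5012, 0.1307, 0.2243]
tool_rot: [2.327, 2.106, 0.005]
contact_force: [-0.2, -0.1, -0.5]
opening: 0.0853
grip_force: 0.0
```

```bash
python3 - <<'E'
from h import *
d,o=view("wrist");print(o["tool_pos"],o["contact_force"])
u,v=map(int,proj(d,[.509,.2228,.1]));print(u,v)
c=d["color"][max(0,v-75):v+75,max(0,u-100):u+100];c=cv2.resize(c,None,fx=4,fy=4,interpolation=cv2.INTER_CUBIC)
cv2.imwrite("pics/w8.png",c)
print(holes(d,.115,thr=70,want=(u,v),rad=70))
E
```

```text
[0.50124857 0.13073723 0.2242753 ] [-0.1747802  -0.12091601 -0.48511334]
316 80
(8, array([510.1, 223. ]), np.float64(84.58))
```

View pics/w8.png

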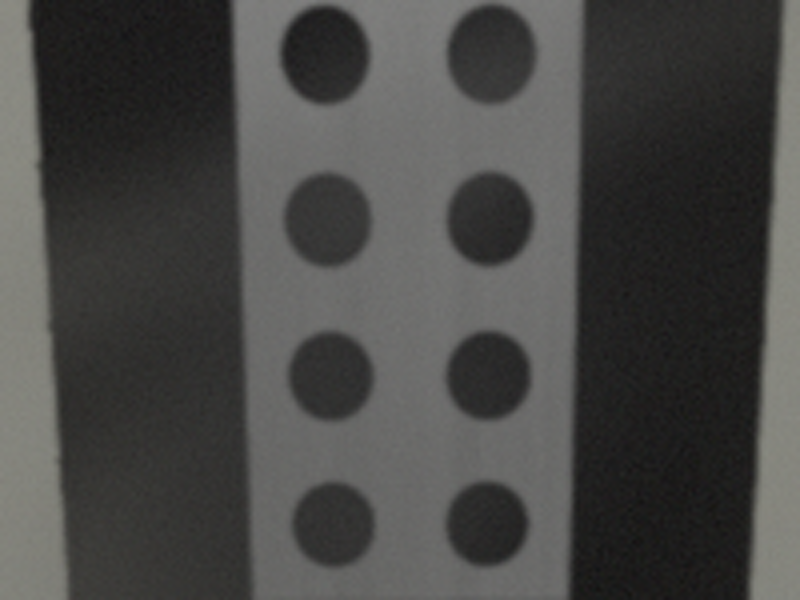

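The block sits centred on the deck, with the dark bands beside it about 195 and 190 px wide. It measures (510.1, 223.0) mm at 84.6°, against the plate's (509, 222.8) mm at 84.4°. Handing in.

```bash
python3 -c "
from station import ctrl
print(ctrl.finish_job())"
```

```text
the job is handed in; nothing more can be done
None
```

The long block was set down with about a third of its length overhanging, slid flush with the plate (ends and sides within about 1 mm by camera) and released; the short and round blocks were not touched, and the job was handed in at about 14 s.

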